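# Take the lens tube from its fitted drawer

### The arm

A 7-joint arm with a two-finger parallel gripper is mounted at the origin on the work surface. World frame = base frame: x ahead of the robot, y to its left, z up, the work surface at z = 0. Lengths are in m, angles in rad, forces in N, time in s.
With the tool pointing down it reaches from about 0.425 to 0.925 m from the base axis. Payload 6.8 kg.
Tool frame: the origin (TCP) lies at the very end of the fingers, on their centre line; the grasp point (between the pads) lies 19 mm behind it (r.grip_depth is the distance from the TCP to the grasp point, in m); z points along the fingers, y is the line along which they close (so a half turn about z gives the same grasp; the last joint's range is limited). The gripper opens to 85 mm and grips with 20 to 120 N. Pads are 22 mm wide; open, the fingers measure 114 mm over their backs; the gripper's body (76 mm by 85 mm) begins 54 mm behind the grasp point. The pads swing forward as they close: fully open they stand 13 mm farther back than shut.
Start: joints at [1.064, 0.477, 0.022, 1.555, -0.011, 1.109, -0.083], TCP at [0.262, -0.622, 0.231] pointing down, gripper open.
Joint ranges: [-2.96, 2.96], [-0.34, 2.1], [-1.41, 1.46], [0.24, 2.44], [-1.37, 4.51], [0.17, 1.92], [-2.96, 2.96]. Speed limits (rad/s): [2.39, 2.39, 3.14, 3.14, 3.14, 3.14, 3.14].

### API

Orientations are given as a unit quaternion [x, y, z, w].
In Python, from station import readout, grab_frame, calibration, r, models gives the robot as it stands.
- The arm moves only by the tool apply_moves, never from a script. Its argument "series" is a list of rows, each an object with "linear": the shift along the tool's x, y, z in units of 0.15 m (1.0 is 0.15 m), a list of three; "rot": the turn, a rotation vector about the tool's x, y, z in units of pi/4 rad (1.0 is pi/4 rad), a list of three; "jaw": the opening, from -1 (shut) to 1 (fully open), so that 0 is half open. In form: [{"linear": [dx, dy, dz], "rot": [wx, wy, wz], "jaw": jaw}, ...]. A call has 1 to 20 rows; each row is the pose to reach, as a shift and turn from the pose commanded when the call began, along the tool's axes at that moment; what a row does not reach only later rows make up. A row lasts 1/10 s, in which the tool goes at most 50 mm and 8.59 degrees, less where a joint would pass 70% of its speed; a pose out of reach is approached as far as the arm can. A call with a number of a shift or a turn outside -1 to 1 is refused whole. A call with a gripper value outside its range is refused whole. The fingers move at their own pace and stop on an object; the grip force is fixed at half the most. Time passes only in rows, so rows that repeat a pose let the fingers close. It gives the time, the measured TCP pose, the force, the opening and the grip force at its end, in the units of the state.
- readout.state(): the state, without advancing time (a new reading comes with each control period).
- grab_frame(name): name is "scene" or "top" or "wrist"; returns (picture, depth): 480x640x3 uint8, red, green, blue; 480x640 float32, m along the optical axis (not along the pixel's ray), 0 where there is no reading.
- calibration(name): a dict with "K" (3x3 intrinsics, pixels), "world_to_cam" (4x4, takes a point from world to camera coordinates). Camera axes: x right, y down, z forward; pixel columns grow to the right and rows downward; lengths in m; the calibration is good to about 2 mm. A picture is of the moment at which its call begins: read the wrist's pose just before it. calibration takes no time and is no camera call; for the wrist camera it gives the pose at the moment of the call.
- r.hand_in(): hands the job in; it is judged then, once.
Trained networks look in the newest picture that a camera, given by its name, has taken for a name from the list of things; names that differ only in an ending like _2 or _b are one class to them, and where a whole thing is asked for, a point or a joint stands for the part that bears it (a point fixed in the world has none). Each returns a list of dicts, best first, with "conf" (0 to 1); they miss things now and then, are a little off and sometimes report something else, mostly with a low value. They report only what shows in the picture. A call takes as long as a camera call.
- models.recognise(thing, camera): "rect" ([left, top, right, bottom] as shares, 0 to 1, of the picture: columns of its width, rows of its height, round what is visible of it).
- models.pinpoint(thing, camera): "xy" ([column, row] as shares, 0 to 1, of the picture: columns of its width, rows of its height: a listed point, or the origin of a listed thing).
The state is a dict: "time": time; "q": joint angles; "dq": joint speeds; "joint_efforts": joint torques, N m; "eef_pos": TCP position; "orientation": TCP orientation; "wrist_force": force on the tool from outside, world axes, zero at the start; "ft_torque": the same for the moment, N m; "grip_width": finger opening in m; "grip_force": force on a finger pad.
Only numpy, scipy, OpenCV 4.12 (cv2) and the standard library are available. Lean on these libraries where they do the work, as an engineer would, in place of code of your own. Each camera call takes 0.05 s, during which the arm holds its last target. There are 200 camera calls.

### The job

Pull the drawer of the small bench cabinet out to its stop and leave it open. Then draw the tall straight lens tube up out of its tight cutout in the black storage block, twisting it to and fro in small wiggles so that the block is not lifted with it, and stand it upright in the shallow grey tray without dropping it. Leave the other two tubes in their cutouts and do not disturb the other things on the bench.

Things in the scene. Friction and masses are not known exactly. Their poses are not given: they have to be found in the camera images.
- drawer (a joint): how far the grey cabinet's only drawer is pulled out, m: 0 shut (as at the start), 0.150 at its stop. It slides level towards the robot with about 3 N of friction and stays where it is left. Cabinet 240 mm deep, 310 mm wide, 175 mm high; the upper edge of the white drawer front is 150 mm above the bench
- drawer_handle (a point): middle of the drawer's handle, a round steel bar 12 mm thick and 120 mm long, level, 132 mm above the bench and 42 mm (centre) in front of the drawer's white front. x points from the handle into the cabinet (the drawer opens along -x), y along the bar, z up. Moves with the drawer
- block (a joint): how far the black storage block has lifted off the drawer's floor, m: 0 at rest. Only its weight holds it: with the tubes left in it, about 12.5 N lifts it. A tube pulled straight up sticks with more than that (14 to 18 N) and takes the block along; while it is being twisted it goes up with a fraction of that
- block_top (a point): centre of the top face of the black storage block in the drawer: 110 mm (x) by 270 mm (y) by 60 mm high, its top 80 mm above the bench; axes as the drawer handle's. Three equal cutouts in a row at y = -85, 0 and +85 mm (x = 0); any tube may be in any of them. With the drawer out they lie 70 mm behind its front and 70 mm (centre) in front of the cabinet
- tube_center (a point): centre of the lens tube to be taken, half-way up: a straight aluminium cylinder 40 mm in diameter and 110 mm tall with four dark rings and a glass top, about 160 g, z along it. It stands upright with 50 mm in its cutout and 60 mm above the block, the tallest of the three. Hidden in the cabinet until the drawer is open
- eyepiece_center (a point): centre of a 76 mm tall tube with a wide black head (54 mm across), standing in another cutout; it stays there
- adapter_center (a point): centre of an 86 mm tall tube whose upper 26 mm is a narrow steel neck (24 mm across), standing in another cutout; it stays there
- tray_in (a point): centre of the inner floor of the shallow grey tray, fixed on the bench left or right of the drawer: 150 by 150 mm outside, walls 4 mm thick, 18 mm high; inner floor 4 mm above the bench; z up, x and y along the walls
- meter: yellow multimeter lying on the bench, 160 x 85 x 42 mm, a bystander on the side where the tray is not; origin under its centre
- spool: bystander: spool of solder standing on the bench, 60 mm in diameter, 48 mm high; origin under its centre
- bottle: bystander: white bottle standing on the bench beside the cabinet, 64 mm in diameter, 150 mm high; origin under its centre
- driver: bystander: screwdriver lying on the bench near the robot
- cutout (a point): floor of the block's middle cutout, 50 mm below the top face. In each cutout two sprung felt pads press the tube from both sides in y, 5 to 41 mm below the top face, giving 1.5 mm; a tube is free when its foot is above them. Twisting about 15 degrees either way with about 4 mm up for each swing from side to side draws a tube out

How it is judged:
By the outcome, as a careful person would: the job done as asked, in the order asked, and still so for the second after the job is handed in, with the robot touching nothing.
It also fails if it takes over 72 s, if anything falls off the work surface, if the arm or the gripper's body presses on something with over 40 N, if the wrist force passes 120 N, or if a joint passes its speed limit or range.

## Working session

There is one attempt and no reset: what is moved stays moved. The work goes in short steps, Python scripts to look and compute and a tool call to move; the robot and the scene stay as the last step left them, time stands still between calls to the robot, and variables do not carry over. Pictures are saved under pics/ and viewed, at most 10 in all, crops included, and the job is handed in when it is done.

Besides the shell and the picture viewer there is one more tool, called after ">>>" by a JSON object that holds its "api" and its "payload". apply_moves: Moves the arm, as the interface text tells. Shifts and turns lie within -1 to 1; 1 stands for 0.15 m of shift or pi/4 rad of turn. Its arguments: {"type":"object","properties":{"series":{"type":"array"}},"required":["series"]}

```bash
mkdir -p pics; ls
cat > h.py <<'E'
import numpy as np,cv2
from station import readout,grab_frame,calibration,r,models
from scipy.spatial.transform import Rotation as R
def unproj(cal,u,v,d):
    K=np.array(cal["K"]);T=np.linalg.inv(np.array(cal["world_to_cam"]))
    p=np.array([(u-K[0,2])/K[0,0]*d,(v-K[1,2])/K[1,1]*d,d,1]);return (T@p)[:3]
def onplane(cal,u,v,z):
    a=unproj(cal,u,v,0.);b=unproj(cal,u,v,1.);return a+(b-a)*(z-a[2])/(b[2]-a[2])
def cloud(cal,dep):
    K=np.array(cal["K"]);T=np.linalg.inv(np.array(cal["world_to_cam"]))
    v,u=np.mgrid[:480,:640];P=np.stack([(u-K[0,2])/K[0,0]*dep,(v-K[1,2])/K[1,1]*dep,dep],-1)
    W=P@T[:3,:3].T+T[:3,3];W[dep<=0]=np.nan;return W
E
python3 - <<'E'
from h import *
ims=[]
for c in ["scene","top"]:
    im,d=grab_frame(c);cal=calibration(c);np.savez(f"{c}0.npz",im=im,d=d)
    ims.append(cv2.resize(im,(400,300)))
    cv2.imwrite(f"pics/{c}0.png",im[:,:,::-1])
    for t,z in [("drawer_handle",.132),("tray_in",.004),("meter",0.),("spool",0),("bottle",0)]:
        for m in models.pinpoint(t,c)[:2]:
            u,v=m["xy"][0]*640,m["xy"][1]*480
            print(c,t,round(m["conf"],2),int(u),int(v),onplane(cal,u,v,z).round(3),unproj(cal,u,v,d[min(int(v),479),min(int(u),639)]).round(3))
s=readout.state();print(s["time"],s["eef_pos"],s["orientation"],s["grip_width"],R.from_quat(s["orientation"]).as_matrix().round(3))
E
```

```text
pics
scene drawer_handle 0.61 366 206 [ 0.63  -0.071  0.132] [ 0.626 -0.071  0.136]
scene drawer_handle 0.2 319 198 [0.668 0.033 0.132] [0.652 0.035 0.148]
scene spool 0.88 270 339 [0.388 0.169 0.   ] [0.358 0.168 0.047]
scene bottle 0.58 187 239 [0.696 0.355 0.   ] [0.675 0.351 0.023]
top drawer_handle 0.73 356 235 [ 0.626 -0.064  0.132] [ 0.626 -0.064  0.136]
top tray_in 0.95 487 321 [ 0.441 -0.363  0.004] [ 0.441 -0.363  0.003]
top tray_in 0.52 168 216 [0.697 0.356 0.004] [0.682 0.335 0.084]
top meter 0.89 176 316 [0.469 0.337 0.   ] [0.469 0.327 0.042]
top meter 0.2 370 349 [ 0.385 -0.098  0.   ] [ 0.386 -0.096  0.025]
top spool 0.59 253 349 [0.391 0.165 0.   ] [0.394 0.16  0.049]
top spool 0.42 167 215 [0.7   0.359 0.   ] [0.683 0.336 0.09 ]
top bottle 0.64 170 218 [0.694 0.352 0.   ] [0.683 0.337 0.062]
0.6 [ 0.26211521 -0.62203545  0.23131139] [9.80191638e-01 1.98051387e-01 8.33173305e-06 6.12770356e-06] 0.08521413829929754 [[ 0.922  0.388  0.   ]
 [ 0.388 -0.922 -0.   ]
 [ 0.     0.    -1.   ]]
```

View pics/top0.png

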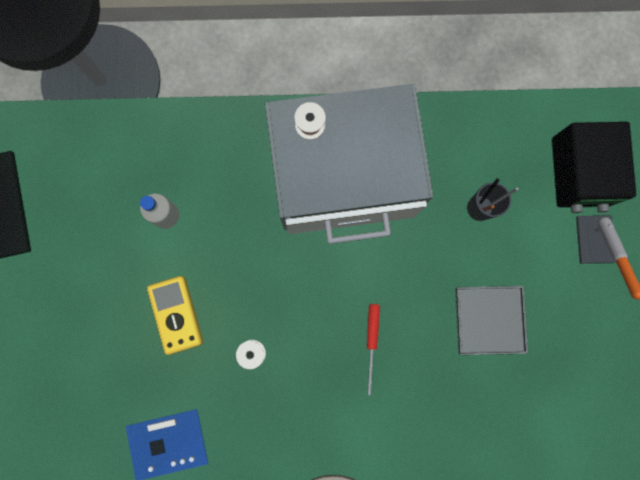

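Run:
```python
from h import *
for c in ["top","scene"]:
    f=np.load(f"{c}0.npz");W=cloud(calibration(c),f["d"])
    # handle: z .12-.145 
    x,y,z=W[...,0],W[...,1],W[...,2]
    m=(z>.128)&(z<.143)&(x>.58)&(x<.68)&(abs(y+.065)<.12)
    v,u=np.nonzero(m);P=W[m];print(c,m.sum(),u.min(),u.max(),v.min(),v.max())
    rect=cv2.minAreaRect((P[:,:2]*1000).astype(np.float32));print(rect)
    m=(z>.168)&(z<.182)&(x>.6)&(x<1.05)&(abs(y)<.35)
    P=W[m];print("cab",m.sum(),P.min(0),P.max(0),cv2.minAreaRect((P[:,:2]*1000).astype(np.float32)))
    m=(z>.013)&(z<.022)&(x>.3)&(x<.58)&(y<-.24)&(y>-.48)
    P=W[m];print("tray",m.sum(),cv2.minAreaRect((P[:,:2]*1000).astype(np.float32)))
```

```text
top 689 299 414 209 243
((640.7208251953125, -67.71280670166016), (49.02003479003906, 239.78770446777344), 6.138983249664307)
cab 16990 [ 0.65935966 -0.21413801  0.16814028] [0.92998844 0.11744326 0.18196082] ((795.8748779296875, -48.49830627441406), (242.58973693847656, 311.2204895019531), 6.301088809967041)
tray 507 ((443.2611389160156, -367.706298828125), (152.34056091308594, 150.18421936035156), 89.68656158447266)
scene 864 311 412 184 215
((642.2952880859375, -67.37265014648438), (60.48465347290039, 239.95767211914062), 5.619269371032715)
cab 8451 [ 0.65517955 -0.21202977  0.1680008 ] [0.93270652 0.11949711 0.18183756] ((794.791259765625, -46.49763488769531), (248.79217529296875, 311.3920593261719), 6.1495184898376465)
tray 124 ((497.19183349609375, -307.7068176269531), (50.57678985595703, 97.84978485107422), 47.92731475830078)
```

The top picture shows the cabinet turned about +6°, with the handle bar at about (330–388, 238). The tray is at (491, 320) on the right, and the meter is on the left. From this the handle is at about (0.626, -0.066, 0.132), which agrees with the cabinet's fitted rectangle. I'll move above it.

>>> {"api": "apply_moves", "payload": {"series": [{"linear": [0.3, -0.2, 0], "rot": [0, 0, 0], "jaw": 1}, {"linear": [0.6, -0.4, 0], "rot": [0, 0, 0], "jaw": 1}, {"linear": [0.92, -0.62, 0], "rot": [0, 0, 0], "jaw": 1}, {"linear": [0.92, -0.62, 0], "rot": [0, 0, 0], "jaw": 1}]}}

```text
time: 1.0
eef_pos: [0.3575, -0.4775, 0.2315]
orientation: [0.979, 0.202, 0.001, -0.001]
wrist_force: [0.6, -0.3, -1.0]
grip_width: 0.0855
grip_force: 0.0
```

>>> {"api": "apply_moves", "payload": {"series": [{"linear": [0.3, -0.2, 0], "rot": [0, 0, 0], "jaw": 1}, {"linear": [0.6, -0.4, 0], "rot": [0, 0, 0], "jaw": 1}, {"linear": [0.92, -0.62, 0], "rot": [0, 0, 0], "jaw": 1}, {"linear": [0.92, -0.62, 0], "rot": [0, 0, 0], "jaw": 1}]}}

```text
time: 1.4
eef_pos: [0.4478, -0.3382, 0.2317]
orientation: [0.979, 0.202, 0.001, -0.001]
wrist_force: [0.6, -0.6, 0.2]
grip_width: 0.0859
grip_force: 0.0
```

>>> {"api": "apply_moves", "payload": {"series": [{"linear": [0.3, -0.2, 0], "rot": [0, 0, 0], "jaw": 1}, {"linear": [0.6, -0.4, 0], "rot": [0, 0, 0], "jaw": 1}, {"linear": [0.92, -0.62, 0], "rot": [0, 0, 0], "jaw": 1}, {"linear": [0.92, -0.62, 0], "rot": [0, 0, 0], "jaw": 1}]}}

```text
time: 1.8
eef_pos: [0.5384, -0.1983, 0.2317]
orientation: [0.979, 0.202, 0.001, -0.001]
wrist_force: [-0.1, -0.7, -0.1]
grip_width: 0.0855
grip_force: 0.0
```

>>> {"api": "apply_moves", "payload": {"series": [{"linear": [0.3, -0.2, 0], "rot": [0, 0, -0.2], "jaw": 0.5}, {"linear": [0.6, -0.4, 0], "rot": [0, 0, -0.4], "jaw": 0}, {"linear": [0.92, -0.62, 0], "rot": [0, 0, -0.6], "jaw": -0.25}, {"linear": [0.92, -0.62, 0], "rot": [0, 0, -0.8], "jaw": -0.25}, {"linear": [0.92, -0.62, 0], "rot": [0, 0, -1], "jaw": -0.25}, {"linear": [0.92, -0.62, 0], "rot": [0, 0, -1], "jaw": -0.25}, {"linear": [0.92, -0.62, 0], "rot": [0, 0, -1], "jaw": -0.25}]}}

```text
time: 2.5
eef_pos: [0.6265, -0.0654, 0.2312]
orientation: [0.83, 0.558, -0.0, 0.0]
wrist_force: [0.5, 0.1, 0.7]
grip_width: 0.0319
grip_force: 0.0
```

>>> {"api": "apply_moves", "payload": {"series": [{"linear": [0, 0, 0], "rot": [0, 0, -0.2], "jaw": -0.25}, {"linear": [0, 0, 0], "rot": [0, 0, -0.4], "jaw": -0.25}, {"linear": [0, 0, 0], "rot": [0, 0, -0.63], "jaw": -0.25}, {"linear": [0, 0, 0], "rot": [0, 0, -0.63], "jaw": -0.25}, {"linear": [0, 0, 0], "rot": [0, 0, -0.63], "jaw": -0.25}]}}

```text
time: 3.0
eef_pos: [0.6263, -0.0656, 0.2313]
orientation: [0.669, 0.744, -0.0, 0.0]
wrist_force: [-0.2, -0.4, -0.0]
grip_width: 0.0324
grip_force: 0.0
```

Run:
```python
from h import *
im,d=grab_frame("wrist");cal=calibration("wrist");cv2.imwrite("pics/w1.png",im[:,:,::-1])
W=cloud(cal,d)
for m in models.pinpoint("drawer_handle","wrist")[:2]:
    u,v=m["xy"][0]*640,m["xy"][1]*480;print(m["conf"],u,v,onplane(cal,u,v,.132).round(4))
c,s=np.cos(np.radians(6.2)),np.sin(np.radians(6.2))
def ext(W,n):
    dx=W[...,0]-.626;dy=W[...,1]+.066
    a=c*dx+s*dy;b=-s*dx+c*dy
    m=(W[...,2]>.133)&(W[...,2]<.142)&(abs(a)<.02)&(abs(b)<.1)
    if m.sum():print(n,m.sum(),np.percentile(a[m],[2,50,98]).round(4),np.percentile(b[m],[1,99]).round(4),np.median(W[m][:,2]))
ext(W,"w")
for n in ["top","scene"]: ext(cloud(calibration(n),np.load(n+"0.npz")["d"]),n)
```

```text
0.93 313.6 239.61599999999999 [ 0.6215 -0.0678  0.132 ]
w 4886 [-0.0089 -0.0015  0.0183] [-0.0635  0.0646] 0.13755066304116076
top 423 [-0.0096 -0.0029  0.0185] [-0.0649  0.0641] 0.13719097233488609
scene 294 [-0.0117 -0.0042  0.0173] [-0.0631  0.0665] 0.1363921904261583
```

>>> {"api": "apply_moves", "payload": {"series": [{"linear": [0, -0.02, 0.25], "rot": [0, 0, 0], "jaw": -0.25}, {"linear": [0, -0.02, 0.5], "rot": [0, 0, 0], "jaw": -0.25}, {"linear": [0, -0.02, 0.65], "rot": [0, 0, 0], "jaw": -0.25}, {"linear": [0, -0.02, 0.77], "rot": [0, 0, 0], "jaw": -0.25}, {"linear": [0, -0.02, 0.77], "rot": [0, 0, 0], "jaw": -0.25}]}}

```text
time: 3.6
eef_pos: [0.6214, -0.0654, 0.1131]
orientation: [0.668, 0.744, -0.002, -0.002]
wrist_force: [-0.2, 1.0, -0.7]
grip_width: 0.0319
grip_force: 0.0
```

>>> {"api": "apply_moves", "payload": {"series": [{"linear": [0, 0, 0], "rot": [0, 0, 0], "jaw": -1}, {"linear": [0, 0, 0], "rot": [0, 0, 0], "jaw": -1}, {"linear": [0, 0, 0], "rot": [0, 0, 0], "jaw": -1}, {"linear": [0, 0, 0], "rot": [0, 0, 0], "jaw": -1}, {"linear": [0, 0, 0], "rot": [0, 0, 0], "jaw": -1}]}}

```text
time: 4.1
eef_pos: [0.622, -0.0654, 0.1167]
orientation: [0.668, 0.744, -0.001, -0.001]
wrist_force: [-4.5, 0.9, 0.2]
grip_width: 0.0098
grip_force: 58.4
```

>>> {"api": "apply_moves", "payload": {"series": [{"linear": [0, -0.1, 0], "rot": [0, 0, 0], "jaw": -1}, {"linear": [0, -0.2, 0], "rot": [0, 0, 0], "jaw": -1}, {"linear": [0, -0.3, 0], "rot": [0, 0, 0], "jaw": -1}, {"linear": [0, -0.4, 0], "rot": [0, 0, 0], "jaw": -1}, {"linear": [0, -0.5, 0], "rot": [0, 0, 0], "jaw": -1}, {"linear": [0, -0.6, 0], "rot": [0, 0, 0], "jaw": -1}, {"linear": [0, -0.7, 0], "rot": [0, 0, 0], "jaw": -1}, {"linear": [0, -0.8, 0], "rot": [0, 0, 0], "jaw": -1}, {"linear": [0, -0.88, 0], "rot": [0, 0, 0], "jaw": -1}, {"linear": [0, -0.94, 0], "rot": [0, 0, 0], "jaw": -1}, {"linear": [0, -0.97, 0], "rot": [0, 0, 0], "jaw": -1}, {"linear": [0, -1, 0], "rot": [0, 0, 0], "jaw": -1}, {"linear": [0, -1, 0], "rot": [0, 0, 0], "jaw": -1}, {"linear": [0, -1, 0], "rot": [0, 0, 0], "jaw": -1}]}}

```text
time: 5.5
eef_pos: [0.4744, -0.0816, 0.1166]
orientation: [0.668, 0.744, -0.0, 0.0]
wrist_force: [-2.4, -0.4, 7.4]
grip_width: 0.0099
grip_force: 62.8
```

>>> {"api": "apply_moves", "payload": {"series": [{"linear": [0, -0.01, 0], "rot": [0, 0, 0], "jaw": -1}, {"linear": [0, -0.02, 0], "rot": [0, 0, 0], "jaw": -1}, {"linear": [0, -0.03, 0], "rot": [0, 0, 0], "jaw": -1}, {"linear": [0, -0.03, 0], "rot": [0, 0, 0], "jaw": -1}]}}

```text
time: 5.9
eef_pos: [0.4729, -0.0817, 0.1167]
orientation: [0.668, 0.744, 0.002, 0.002]
wrist_force: [9.9, -1.1, -2.0]
grip_width: 0.0099
grip_force: 61.7
```

>>> {"api": "apply_moves", "payload": {"series": [{"linear": [0, 0.01, 0], "rot": [0, 0, 0], "jaw": -0.3}, {"linear": [0, 0.01, 0], "rot": [0, 0, 0], "jaw": -0.25}, {"linear": [0, 0.01, 0], "rot": [0, 0, 0], "jaw": -0.25}, {"linear": [0, 0.01, -0.2], "rot": [0, 0, 0], "jaw": -0.25}, {"linear": [0, 0.01, -0.5], "rot": [0, 0, 0], "jaw": -0.25}, {"linear": [0, 0.01, -0.8], "rot": [0, 0, 0], "jaw": -0.25}, {"linear": [0, 0.01, -1], "rot": [0, 0, 0], "jaw": -0.25}, {"linear": [0, 0.01, -1], "rot": [0, 0, 0], "jaw": -0.25}]}}

```text
time: 6.7
eef_pos: [0.4733, -0.0817, 0.2699]
orientation: [0.668, 0.744, 0.002, 0.003]
wrist_force: [-0.6, -0.1, 0.2]
grip_width: 0.0321
grip_force: 0.0
```

Run:
```python
from h import *
ims=[]
for c in ["top","wrist","scene"]:
    im,d=grab_frame(c);cal=calibration(c);np.savez(f"{c}1.npz",im=im,d=d,**cal);ims.append(im)
    for t,z in [("drawer_handle",.132),("block_top",.08),("tube_center",.085),("eyepiece_center",.068),("adapter_center",.073),("tray_in",.004)]:
        for m in models.pinpoint(t,c)[:2]:
            u,v=m["xy"][0]*640,m["xy"][1]*480
            print(c,t,round(m["conf"],2),int(u),int(v),onplane(cal,u,v,z).round(3))
    W=cloud(cal,d);z=W[...,2]
    m=(z>.135)&(z<.145)&(W[...,0]>.56)&(W[...,0]<.65)&(abs(W[...,1]+.07)<.13)
    if m.sum()>10:
        P=W[m];print("tall",m.sum(),cv2.minEnclosingCircle((P[:,:2]*1000).astype(np.float32)),P.mean(0))
cv2.imwrite("pics/a1.png",cv2.resize(np.vstack([cv2.resize(ims[0][100:340,200:520],(640,480)),ims[1]]),(400*640//480+0,800-200))[:,:,::-1])
```

```text
top drawer_handle 0.58 367 308 [ 0.475 -0.081  0.132]
top block_top 0.82 356 256 [ 0.586 -0.066  0.08 ]
top tube_center 0.56 356 254 [ 0.592 -0.067  0.085]
top adapter_center 0.88 399 247 [ 0.606 -0.16   0.073]
top tray_in 0.61 488 322 [ 0.438 -0.365  0.004]
tall 294 ((595.9374389648438, -69.5073471069336), 19.99919891357422) [ 0.59629824 -0.06925395  0.14012119]
wrist drawer_handle 0.57 325 227 [ 0.473 -0.084  0.132]
wrist tube_center 0.73 475 212 [ 0.596 -0.07   0.085]
wrist adapter_center 0.66 461 301 [ 0.606 -0.154  0.073]
wrist adapter_center 0.23 241 197 [ 0.401 -0.081  0.073]
wrist tray_in 0.59 276 423 [ 0.446 -0.368  0.004]
tall 2631 ((596.7483520507812, -69.90021514892578), 20.280010223388672) [ 0.59575635 -0.06903517  0.14064051]
scene drawer_handle 0.79 381 258 [ 0.475 -0.078  0.132]
scene drawer_handle 0.5 331 243 [0.527 0.022 0.132]
scene block_top 0.8 368 230 [ 0.604 -0.074  0.08 ]
scene eyepiece_center 0.71 331 242 [0.586 0.014 0.068]
scene eyepiece_center 0.31 367 230 [ 0.615 -0.074  0.068]
scene adapter_center 0.54 402 227 [ 0.61  -0.155  0.073]
scene tray_in 0.96 504 298 [ 0.434 -0.356  0.004]
tall 197 ((595.6073608398438, -68.24576568603516), 21.752830505371094) [ 0.59461    -0.06763323  0.13959452]
```

View pics/a1.png

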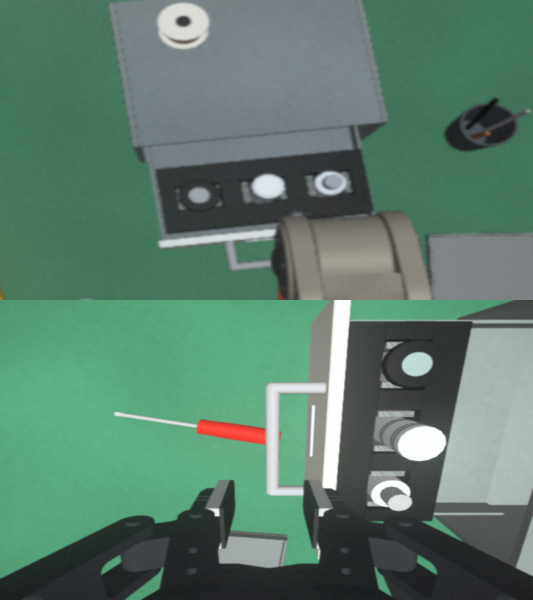

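The tall tube is in the middle cutout at about (0.596, -0.0695), with its top at z = 0.140 and radius 20 mm, so it matches the given sizes. The drawer is out. Next I go over the tube and down.

>>> {"api": "apply_moves", "payload": {"series": [{"linear": [0, 0.3, 0], "rot": [0, 0, 0], "jaw": 0.55}, {"linear": [0, 0.6, 0], "rot": [0, 0, 0], "jaw": 0.55}, {"linear": [0, 0.82, 0], "rot": [0, 0, 0], "jaw": 0.55}, {"linear": [0, 0.82, 0.2], "rot": [0, 0, 0], "jaw": 0.55}, {"linear": [0, 0.82, 0.4], "rot": [0, 0, 0], "jaw": 0.55}, {"linear": [0, 0.82, 0.4], "rot": [0, 0, 0], "jaw": 0.55}, {"linear": [0, 0.82, 0.4], "rot": [0, 0, 0], "jaw": 0.55}]}}

```text
time: 8.45
eef_pos: [0.5934, -0.0684, 0.206]
orientation: [0.668, 0.744, -0.0, -0.0]
wrist_force: [-0.1, -0.2, 0.2]
grip_width: 0.0664
grip_force: 0.0
```

Run:
```python
from h import *
s=readout.state();im,d=grab_frame("wrist");cal=calibration("wrist");W=cloud(cal,d);z=W[...,2]
m=(z>.134)&(z<.147)&(W[...,0]>.56)&(W[...,0]<.635)&(abs(W[...,1]+.07)<.035)
P=W[m];print("tall",m.sum(),cv2.minEnclosingCircle((P[:,:2]*1000).astype(np.float32)),P.mean(0)) if m.any() else 0
cv2.imwrite("pics/w2.png",cv2.resize(im,(480,360))[:,:,::-1]);print(s["eef_pos"],s["grip_width"],s["q"])
```

```text
tall 3965 ((597.7738037109375, -69.6807861328125), 20.024492263793945) [ 0.59765657 -0.06850081  0.14156361]
[ 0.59344356 -0.06844522  0.20603538] 0.06643880092853756 [ 0.40014876  0.42299164 -0.50811756  1.74557077  0.23417816  1.03435859
 -0.08302096]
```

View pics/w2.png

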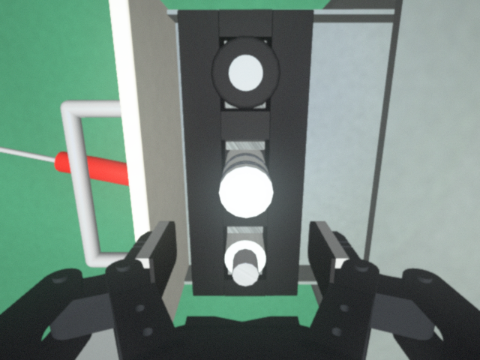

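The tube is at (245, 190), midway between the fingers across the closing direction. I descend with a 3–4 mm correction and grip.

>>> {"api": "apply_moves", "payload": {"series": [{"linear": [-0.01, 0.023, 0.15], "rot": [0, 0, 0], "jaw": 0.55}, {"linear": [-0.01, 0.023, 0.3], "rot": [0, 0, 0], "jaw": 0.55}, {"linear": [-0.01, 0.023, 0.45], "rot": [0, 0, 0], "jaw": 0.55}, {"linear": [-0.01, 0.023, 0.6], "rot": [0, 0, 0], "jaw": 0.55}, {"linear": [-0.01, 0.023, 0.7], "rot": [0, 0, 0], "jaw": 0.55}, {"linear": [-0.01, 0.023, 0.7], "rot": [0, 0, 0], "jaw": 0.55}]}}

```text
time: 9.1
eef_pos: [0.5966, -0.0698, 0.1002]
orientation: [0.668, 0.744, -0.001, -0.001]
wrist_force: [-0.1, -0.3, -0.4]
grip_width: 0.0658
grip_force: 0.0
```

>>> {"api": "apply_moves", "payload": {"series": [{"linear": [0, 0, 0], "rot": [0, 0, 0], "jaw": 0.2}, {"linear": [0, 0, 0], "rot": [0, 0, 0], "jaw": 0}, {"linear": [0, 0, 0], "rot": [0, 0, 0], "jaw": -0.2}, {"linear": [0, 0, 0], "rot": [0, 0, 0], "jaw": -0.5}, {"linear": [0, 0, 0], "rot": [0, 0, 0], "jaw": -1}, {"linear": [0, 0, 0], "rot": [0, 0, 0], "jaw": -1}, {"linear": [0, 0, 0], "rot": [0, 0, 0], "jaw": -1}]}}

```text
time: 9.8
eef_pos: [0.5978, -0.0697, 0.1025]
orientation: [0.668, 0.744, 0.0, 0.001]
wrist_force: [-2.5, 0.1, 5.1]
grip_width: 0.0389
grip_force: 60.4
```

>>> {"api": "apply_moves", "payload": {"series": [{"linear": [0, 0, 0], "rot": [0, 0, 0.17], "jaw": -1}, {"linear": [0, 0, 0], "rot": [0, 0, 0.33], "jaw": -1}, {"linear": [0, 0, -0.005], "rot": [0, 0, 0.17], "jaw": -1}, {"linear": [0, 0, -0.013], "rot": [0, 0, 0], "jaw": -1}, {"linear": [0, 0, -0.021], "rot": [0, 0, -0.17], "jaw": -1}, {"linear": [0, 0, -0.025], "rot": [0, 0, -0.33], "jaw": -1}, {"linear": [0, 0, -0.03], "rot": [0, 0, -0.17], "jaw": -1}, {"linear": [0, 0, -0.038], "rot": [0, 0, 0], "jaw": -1}, {"linear": [0, 0, -0.046], "rot": [0, 0, 0.17], "jaw": -1}, {"linear": [0, 0, -0.05], "rot": [0, 0, 0.33], "jaw": -1}]}}

```text
time: 10.8
eef_pos: [0.5965, -0.0697, 0.1078]
orientation: [0.76, 0.65, -0.0, -0.0]
wrist_force: [0.8, -0.2, -7.8]
grip_width: 0.039
grip_force: 61.2
```

```bash
cat > blk.py <<'E'
from h import *
s=readout.state();print(s["eef_pos"].round(4) if hasattr(s["eef_pos"],"round") else s["eef_pos"],s["wrist_force"],s["grip_width"])
cx,cy=.597,-.0695;a=np.radians(6.2);c,sn=np.cos(a),np.sin(a)
for n in ["top","scene","wrist"]:
    im,d=grab_frame(n);W=cloud(calibration(n),d);dx=W[...,0]-cx;dy=W[...,1]-cy;A=c*dx+sn*dy;B=-sn*dx+c*dy
    # block top surface away from the tubes
    for nm,lo,hi in [("B-",-.057,-.03),("B+",.03,.052),("far",.118,.132),("mid",-.03,.03)]:
        m=(abs(A)<.05)&(B>lo)&(B<hi)&(W[...,2]>.06)&(W[...,2]<.11)&(abs(A)>.03)
        if m.sum()>5: print(n,nm,m.sum(),np.nanmedian(W[m][:,2]).round(4),np.nanstd(W[m][:,2]).round(4))
E
python3 blk.py
python3 - <<'E'
from h import *
cx,cy=.597,-.0695;a=np.radians(6.2);c,sn=np.cos(a),np.sin(a)
for n in ["top","scene","wrist"]:
    f=np.load(n+"1.npz");W=cloud(f,f["d"]);dx=W[...,0]-cx;dy=W[...,1]-cy;A=c*dx+sn*dy;B=-sn*dx+c*dy
    for nm,lo,hi in [("B-",-.057,-.03),("B+",.03,.052),("far",.118,.132),("mid",-.03,.03)]:
        m=(abs(A)<.05)&(B>lo)&(B<hi)&(W[...,2]>.06)&(W[...,2]<.11)&(abs(A)>.03)
        if m.sum()>5: print("before",n,nm,m.sum(),np.nanmedian(W[m][:,2]).round(4),np.nanstd(W[m][:,2]).round(4))
E
```

```text
[ 0.5965 -0.0697  0.1078] [ 0.79080375 -0.18257747 -7.76571479] 0.03897391669530259
top B+ 192 0.0803 0.0023
top far 119 0.0799 0.0023
top mid 88 0.0797 0.0023
scene B- 61 0.0793 0.0021
scene B+ 60 0.0803 0.0023
scene far 39 0.0801 0.0025
scene mid 51 0.0793 0.0018
wrist B- 698 0.0804 0.0006
wrist B+ 4694 0.0805 0.0006
wrist far 1599 0.0806 0.0007
wrist mid 8017 0.0805 0.0006
before top B- 180 0.0805 0.0023
before top B+ 193 0.08 0.0026
before top far 124 0.0801 0.0024
before top mid 494 0.0801 0.0023
before scene B- 62 0.08 0.0026
before scene B+ 66 0.0802 0.0022
before scene far 37 0.0798 0.002
before scene mid 52 0.0796 0.0026
before wrist B- 1210 0.0807 0.0007
before wrist B+ 1372 0.0807 0.0007
before wrist far 1082 0.0807 0.0008
before wrist mid 2444 0.0807 0.0007
```

>>> {"api": "apply_moves", "payload": {"series": [{"linear": [0, 0, -0.006], "rot": [0, 0, -0.17], "jaw": -1}, {"linear": [0, 0, -0.015], "rot": [0, 0, -0.33], "jaw": -1}, {"linear": [0, 0, -0.023], "rot": [0, 0, -0.5], "jaw": -1}, {"linear": [0, 0, -0.025], "rot": [0, 0, -0.66], "jaw": -1}, {"linear": [0, 0, -0.031], "rot": [0, 0, -0.5], "jaw": -1}, {"linear": [0, 0, -0.04], "rot": [0, 0, -0.33], "jaw": -1}, {"linear": [0, 0, -0.048], "rot": [0, 0, -0.17], "jaw": -1}, {"linear": [0, 0, -0.05], "rot": [0, 0, 0], "jaw": -1}, {"linear": [0, 0, -0.056], "rot": [0, 0, -0.17], "jaw": -1}, {"linear": [0, 0, -0.065], "rot": [0, 0, -0.33], "jaw": -1}, {"linear": [0, 0, -0.073], "rot": [0, 0, -0.5], "jaw": -1}, {"linear": [0, 0, -0.075], "rot": [0, 0, -0.66], "jaw": -1}, {"linear": [0, 0, -0.081], "rot": [0, 0, -0.5], "jaw": -1}, {"linear": [0, 0, -0.09], "rot": [0, 0, -0.33], "jaw": -1}, {"linear": [0, 0, -0.098], "rot": [0, 0, -0.17], "jaw": -1}, {"linear": [0, 0, -0.1], "rot": [0, 0, 0], "jaw": -1}]}}

```text
time: 12.55
eef_pos: [0.5964, -0.0698, 0.1228]
orientation: [0.759, 0.651, -0.001, -0.0]
wrist_force: [0.2, 0.7, -7.0]
grip_width: 0.0387
grip_force: 62.3
```

```bash
python3 blk.py
```

```text
[ 0.5964 -0.0698  0.1228] [ 0.18216602  0.69542701 -7.01649704] 0.0387191335627073
top B+ 194 0.0802 0.0023
top far 124 0.0799 0.0023
top mid 105 0.0796 0.0024
scene B- 68 0.08 0.0024
scene B+ 59 0.0802 0.002
scene far 40 0.0795 0.0026
scene mid 54 0.0797 0.0023
wrist B- 580 0.0804 0.0006
wrist B+ 4029 0.0805 0.0006
wrist far 1710 0.0805 0.0007
wrist mid 7394 0.0805 0.0006
```

Block still at rest; continuing the same way.

>>> {"api": "apply_moves", "payload": {"series": [{"linear": [0, 0, -0.006], "rot": [0, 0, -0.17], "jaw": -1}, {"linear": [0, 0, -0.015], "rot": [0, 0, -0.33], "jaw": -1}, {"linear": [0, 0, -0.023], "rot": [0, 0, -0.5], "jaw": -1}, {"linear": [0, 0, -0.025], "rot": [0, 0, -0.66], "jaw": -1}, {"linear": [0, 0, -0.031], "rot": [0, 0, -0.5], "jaw": -1}, {"linear": [0, 0, -0.04], "rot": [0, 0, -0.33], "jaw": -1}, {"linear": [0, 0, -0.048], "rot": [0, 0, -0.17], "jaw": -1}, {"linear": [0, 0, -0.05], "rot": [0, 0, 0], "jaw": -1}, {"linear": [0, 0, -0.056], "rot": [0, 0, -0.17], "jaw": -1}, {"linear": [0, 0, -0.065], "rot": [0, 0, -0.33], "jaw": -1}, {"linear": [0, 0, -0.073], "rot": [0, 0, -0.5], "jaw": -1}, {"linear": [0, 0, -0.075], "rot": [0, 0, -0.66], "jaw": -1}, {"linear": [0, 0, -0.081], "rot": [0, 0, -0.5], "jaw": -1}, {"linear": [0, 0, -0.09], "rot": [0, 0, -0.33], "jaw": -1}, {"linear": [0, 0, -0.098], "rot": [0, 0, -0.17], "jaw": -1}, {"linear": [0, 0, -0.1], "rot": [0, 0, 0], "jaw": -1}]}}

```text
time: 14.3
eef_pos: [0.5966, -0.0698, 0.1379]
orientation: [0.758, 0.652, -0.0, -0.0]
wrist_force: [-0.2, 0.2, -7.9]
grip_width: 0.0388
grip_force: 62.4
```

>>> {"api": "apply_moves", "payload": {"series": [{"linear": [0, 0, -0.006], "rot": [0, 0, -0.17], "jaw": -1}, {"linear": [0, 0, -0.015], "rot": [0, 0, -0.33], "jaw": -1}, {"linear": [0, 0, -0.023], "rot": [0, 0, -0.5], "jaw": -1}, {"linear": [0, 0, -0.025], "rot": [0, 0, -0.66], "jaw": -1}, {"linear": [0, 0, -0.031], "rot": [0, 0, -0.5], "jaw": -1}, {"linear": [0, 0, -0.04], "rot": [0, 0, -0.33], "jaw": -1}, {"linear": [0, 0, -0.048], "rot": [0, 0, -0.17], "jaw": -1}, {"linear": [0, 0, -0.05], "rot": [0, 0, 0], "jaw": -1}, {"linear": [0, 0, -0.056], "rot": [0, 0, -0.17], "jaw": -1}, {"linear": [0, 0, -0.065], "rot": [0, 0, -0.33], "jaw": -1}, {"linear": [0, 0, -0.073], "rot": [0, 0, -0.5], "jaw": -1}, {"linear": [0, 0, -0.075], "rot": [0, 0, -0.66], "jaw": -1}, {"linear": [0, 0, -0.081], "rot": [0, 0, -0.5], "jaw": -1}, {"linear": [0, 0, -0.09], "rot": [0, 0, -0.33], "jaw": -1}, {"linear": [0, 0, -0.098], "rot": [0, 0, -0.17], "jaw": -1}, {"linear": [0, 0, -0.1], "rot": [0, 0, 0], "jaw": -1}]}}

```text
time: 15.9
eef_pos: [0.5982, -0.0696, 0.1545]
orientation: [0.758, 0.652, 0.001, 0.001]
wrist_force: [-0.0, -0.4, -1.6]
grip_width: 0.0388
grip_force: 63.0
```

```bash
python3 blk.py
python3 - <<'E'
from h import *
im,_=grab_frame("scene");cv2.imwrite("pics/s2.png",cv2.resize(im[130:330,240:500],(780,600))[:,:,::-1])
E
```

```text
[ 0.5982 -0.0696  0.1545] [-0.03748852 -0.38905266 -1.62081007] 0.038780813548401336
top B+ 187 0.08 0.0022
top far 122 0.0797 0.0023
top mid 126 0.0802 0.0024
scene B- 71 0.0802 0.0024
scene B+ 58 0.0799 0.0019
scene far 37 0.0803 0.002
scene mid 45 0.0803 0.0023
wrist B- 690 0.0801 0.0006
wrist B+ 2982 0.0802 0.0007
wrist far 1508 0.0803 0.0007
wrist mid 6268 0.0802 0.0006
```

View pics/s2.png

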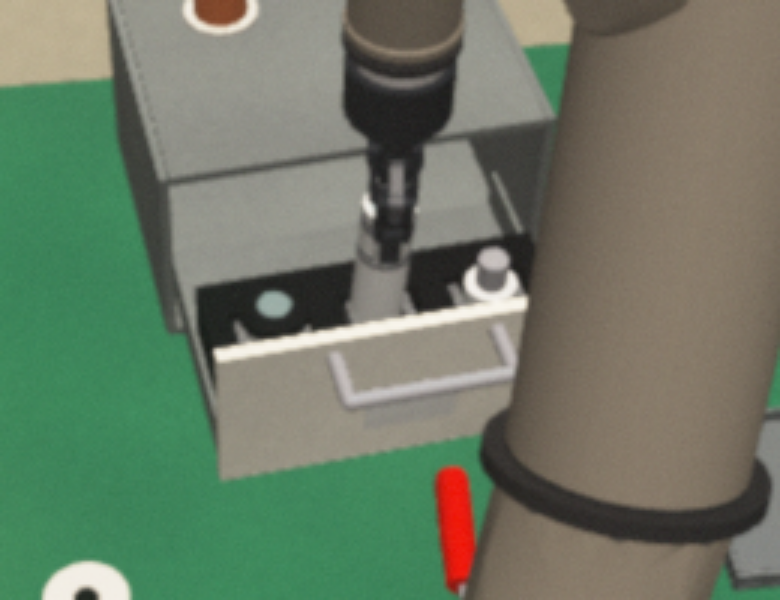

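The tube is free: the wrist force is only its weight, about 1.6 N, and the block top still reads 0.080. The scene picture shows the eyepiece at (275, 305) and the adapter at (490, 275) still in their cutouts. Now I lift it clear and carry it to the tray.

>>> {"api": "apply_moves", "payload": {"series": [{"linear": [0, 0, -0.05], "rot": [0, 0, 0], "jaw": -1}, {"linear": [0, 0, -0.15], "rot": [0, 0, 0], "jaw": -1}, {"linear": [0, 0, -0.3], "rot": [0, 0, 0], "jaw": -1}, {"linear": [0, 0, -0.45], "rot": [0, 0, 0], "jaw": -1}, {"linear": [0, 0, -0.6], "rot": [0, 0, 0], "jaw": -1}, {"linear": [0, 0, -0.74], "rot": [0, 0, 0], "jaw": -1}, {"linear": [0, 0, -0.74], "rot": [0, 0, 0], "jaw": -1}, {"linear": [0, 0, -0.74], "rot": [0, 0, 0], "jaw": -1}]}}

```text
time: 16.9
eef_pos: [0.5973, -0.0696, 0.2649]
orientation: [0.758, 0.652, 0.0, 0.001]
wrist_force: [0.0, -0.1, -1.9]
grip_width: 0.0388
grip_force: 63.0
```

>>> {"api": "apply_moves", "payload": {"series": [{"linear": [-0.12, -0.04, 0], "rot": [0, 0, 0], "jaw": -1}, {"linear": [-0.3, -0.1, 0], "rot": [0, 0, 0], "jaw": -1}, {"linear": [-0.5, -0.17, 0], "rot": [0, 0, 0], "jaw": -1}, {"linear": [-0.7, -0.24, 0], "rot": [0, 0, 0], "jaw": -1}]}}

```text
time: 17.3
eef_pos: [0.5443, -0.1687, 0.2627]
orientation: [0.758, 0.652, -0.001, -0.001]
wrist_force: [-0.1, -0.2, -1.6]
grip_width: 0.0386
grip_force: 63.0
```

>>> {"api": "apply_moves", "payload": {"series": [{"linear": [-0.2, -0.07, 0], "rot": [0, 0, 0], "jaw": -1}, {"linear": [-0.4, -0.14, 0], "rot": [0, 0, 0], "jaw": -1}, {"linear": [-0.6, -0.2, 0], "rot": [0, 0, 0], "jaw": -1}, {"linear": [-0.7, -0.24, 0], "rot": [0, 0, 0], "jaw": -1}]}}

```text
time: 17.7
eef_pos: [0.4918, -0.2694, 0.2627]
orientation: [0.759, 0.651, -0.001, -0.001]
wrist_force: [-0.9, 0.5, -1.9]
grip_width: 0.0388
grip_force: 63.0
```

>>> {"api": "apply_moves", "payload": {"series": [{"linear": [-0.2, -0.07, 0], "rot": [0, 0, 0], "jaw": -1}, {"linear": [-0.4, -0.14, 0], "rot": [0, 0, 0], "jaw": -1}, {"linear": [-0.6, -0.21, 0], "rot": [0, 0, 0], "jaw": -1}, {"linear": [-0.71, -0.25, 0], "rot": [0, 0, 0], "jaw": -1}, {"linear": [-0.71, -0.25, 0], "rot": [0, 0, 0], "jaw": -1}, {"linear": [-0.71, -0.25, 0], "rot": [0, 0, 0], "jaw": -1}]}}

```text
time: 18.3
eef_pos: [0.4409, -0.3653, 0.2632]
orientation: [0.758, 0.652, 0.0, -0.001]
wrist_force: [0.2, -0.2, -1.7]
grip_width: 0.0387
grip_force: 63.0
```

Run:
```python
from h import *
s=readout.state();print(s["eef_pos"],s["orientation"],s["wrist_force"],s["q"])
x0,y0=s["eef_pos"][:2]
ims=[]
for n in ["scene","top"]:
    im,d=grab_frame(n);ims.append(im);cal=calibration(n);W=cloud(cal,d)
    m=(abs(W[...,0]-x0)<.03)&(abs(W[...,1]-y0)<.03)&(W[...,2]>.15)
    P=W[m&(W[...,2]<.25)];print(n,len(P),P[:,2].min() if len(P) else 0)
    if n=="scene":
        for lo,hi in [(.165,.185),(.185,.205),(.205,.225),(.225,.245)]:
            Q=P[(P[:,2]>lo)&(P[:,2]<hi)]
            if len(Q): print(lo,len(Q),np.median(Q,0).round(4))
    for m in models.pinpoint("tray_in",n)[:1]: print(m["conf"],onplane(cal,m["xy"][0]*640,m["xy"][1]*480,.004))
cv2.imwrite("pics/s3.png",cv2.resize(ims[0][150:390,380:640],(650,600))[:,:,::-1])
```

```text
[ 0.44093291 -0.36531542  0.26315192] [ 7.58413208e-01  6.51773174e-01  6.81862147e-05 -1.06303153e-03] [ 0.1526685  -0.17863205 -1.71774724] [ 0.84191708  0.30131058 -0.31977484  1.74987654  0.10349367  1.10895884
  0.33825819]
scene 0 0
top 257 0.19170045437432925
0.71 [ 0.44143898 -0.36660387  0.004     ]
```

View pics/s3.png

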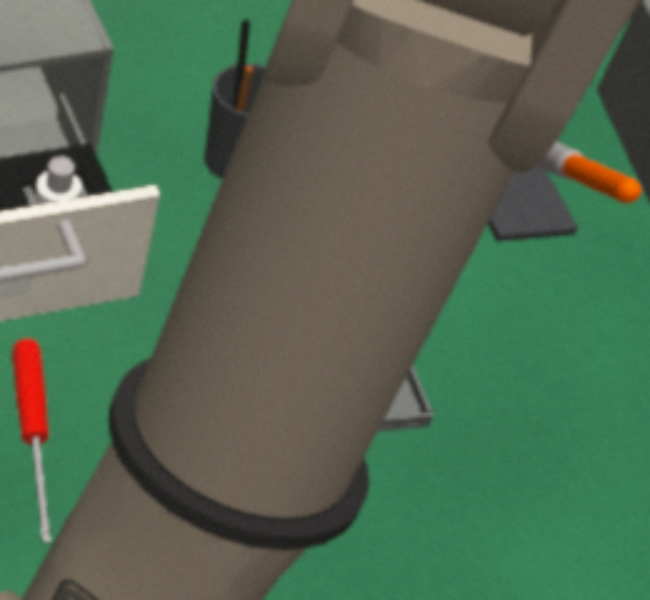

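The arm hides the tube from the scene camera. The tray position is confirmed by the top camera. I go down part of the way, then check the grasp with the wrist camera.

>>> {"api": "apply_moves", "payload": {"series": [{"linear": [0, 0, 0.15], "rot": [0, 0, 0], "jaw": -1}, {"linear": [0, 0, 0.35], "rot": [0, 0, 0], "jaw": -1}, {"linear": [0, 0, 0.55], "rot": [0, 0, 0], "jaw": -1}, {"linear": [0, 0, 0.75], "rot": [0, 0, 0], "jaw": -1}, {"linear": [0, 0, 0.9], "rot": [0, 0, 0], "jaw": -1}, {"linear": [0, 0, 1], "rot": [0, 0, 0], "jaw": -1}, {"linear": [0, 0, 1], "rot": [0, 0, 0], "jaw": -1}, {"linear": [0, 0, 1], "rot": [0, 0, 0], "jaw": -1}]}}

```text
time: 19.3
eef_pos: [0.442, -0.366, 0.115]
orientation: [0.758, 0.652, 0.0, 0.0]
wrist_force: [0.3, 0.1, -2.9]
grip_width: 0.0384
grip_force: 63.0
```

Run:
```python
from h import *
s=readout.state();print(s["eef_pos"],s["wrist_force"])
x0,y0,z0=s["eef_pos"]
im,d=grab_frame("wrist");W=cloud(calibration("wrist"),d)
m=(np.hypot(W[...,0]-x0,W[...,1]-y0)<.03)&(W[...,2]>.02)
P=W[m];h,e=np.histogram(P[:,2],bins=np.arange(.02,.2,.006));print([(round(float(b),3),int(a)) for a,b in zip(h,e) if a])
cv2.imwrite("pics/w3.png",cv2.resize(im,(480,360))[:,:,::-1])
```

```text
[ 0.44202823 -0.36595472  0.11497371] [ 0.33779485  0.09827807 -2.90785159]
[(0.044, 135), (0.05, 195), (0.056, 205), (0.062, 225), (0.068, 245), (0.074, 266), (0.08, 302), (0.086, 323), (0.092, 362), (0.098, 373), (0.104, 437), (0.11, 536), (0.116, 621), (0.122, 966), (0.128, 1109), (0.134, 1239), (0.14, 1527), (0.146, 1835), (0.152, 13005), (0.158, 561), (0.164, 864), (0.17, 898), (0.176, 122), (0.182, 1529), (0.188, 4086), (0.194, 6232)]
```

View pics/w3.png

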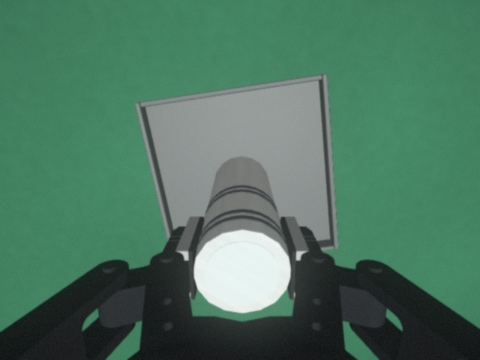

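The tube is upright between the pads, with its foot at (240, 165) in this view, about 40 mm above the tray floor. I lower it slowly.

>>> {"api": "apply_moves", "payload": {"series": [{"linear": [0, 0, 0.08], "rot": [0, 0, 0], "jaw": -1}, {"linear": [0, 0, 0.15], "rot": [0, 0, 0], "jaw": -1}, {"linear": [0, 0, 0.2], "rot": [0, 0, 0], "jaw": -1}, {"linear": [0, 0, 0.23], "rot": [0, 0, 0], "jaw": -1}, {"linear": [0, 0, 0.23], "rot": [0, 0, 0], "jaw": -1}, {"linear": [0, 0, 0.23], "rot": [0, 0, 0], "jaw": -1}]}}

```text
time: 19.95
eef_pos: [0.4414, -0.366, 0.0798]
orientation: [0.758, 0.652, 0.0, -0.0]
wrist_force: [-0.9, 0.0, -1.8]
grip_width: 0.0387
grip_force: 63.0
```

>>> {"api": "apply_moves", "payload": {"series": [{"linear": [0, 0, 0.006], "rot": [0, 0, 0], "jaw": -1}, {"linear": [0, 0, 0.012], "rot": [0, 0, 0], "jaw": -1}, {"linear": [0, 0, 0.012], "rot": [0, 0, 0], "jaw": -1}]}}

```text
time: 20.25
eef_pos: [0.4413, -0.366, 0.0781]
orientation: [0.758, 0.652, 0.0, 0.0]
wrist_force: [0.1, 0.6, -1.0]
grip_width: 0.0389
grip_force: 63.0
```

>>> {"api": "apply_moves", "payload": {"series": [{"linear": [0, 0, 0.005], "rot": [0, 0, 0], "jaw": -1}, {"linear": [0, 0, 0.008], "rot": [0, 0, 0], "jaw": -1}, {"linear": [0, 0, 0.008], "rot": [0, 0, 0], "jaw": -1}]}}

```text
time: 20.55
eef_pos: [0.4415, -0.3661, 0.0773]
orientation: [0.758, 0.652, -0.0, 0.0]
wrist_force: [-1.0, 0.7, 2.5]
grip_width: 0.0387
grip_force: 63.4
```

It has touched down: the force went from -1.7 to +2.5 N. I release and go straight up.

>>> {"api": "apply_moves", "payload": {"series": [{"linear": [0, 0, 0], "rot": [0, 0, 0], "jaw": 0}, {"linear": [0, 0, 0], "rot": [0, 0, 0], "jaw": 0.2}, {"linear": [0, 0, 0], "rot": [0, 0, 0], "jaw": 0.4}, {"linear": [0, 0, 0], "rot": [0, 0, 0], "jaw": 0.6}, {"linear": [0, 0, 0], "rot": [0, 0, 0], "jaw": 0.6}, {"linear": [0, 0, 0], "rot": [0, 0, 0], "jaw": 0.6}, {"linear": [0, 0, -0.1], "rot": [0, 0, 0], "jaw": 0.6}, {"linear": [0, 0, -0.25], "rot": [0, 0, 0], "jaw": 0.6}, {"linear": [0, 0, -0.5], "rot": [0, 0, 0], "jaw": 0.6}, {"linear": [0, 0, -0.75], "rot": [0, 0, 0], "jaw": 0.6}, {"linear": [0, 0, -1], "rot": [0, 0, 0], "jaw": 0.6}, {"linear": [0, 0, -1], "rot": [0, 0, 0], "jaw": 0.6}]}}

```text
time: 21.75
eef_pos: [0.4443, -0.3677, 0.2338]
orientation: [0.758, 0.652, 0.001, 0.005]
wrist_force: [0.7, -0.4, -0.6]
grip_width: 0.0682
grip_force: 0.0
```

>>> {"api": "apply_moves", "payload": {"series": [{"linear": [-0.2, 0, 0], "rot": [0, 0, 0], "jaw": 0.6}, {"linear": [-0.5, 0, 0], "rot": [0, 0, 0], "jaw": 0.6}, {"linear": [-0.8, 0, 0], "rot": [0, 0, 0], "jaw": 0.6}, {"linear": [-1, 0, 0], "rot": [0, 0, 0], "jaw": 0.6}, {"linear": [-1, 0, 0], "rot": [0, 0, 0], "jaw": 0.6}, {"linear": [-1, 0, 0], "rot": [0, 0, 0], "jaw": 0.6}]}}

```text
time: 22.35
eef_pos: [0.4183, -0.5144, 0.2267]
orientation: [0.759, 0.651, 0.0, -0.0]
wrist_force: [0.7, 0.7, -0.3]
grip_width: 0.0683
grip_force: 0.0
```

```bash
python3 - <<'E'
from h import *
s=readout.state();print(s["time"],s["eef_pos"],s["wrist_force"])
ims=[]
for n in ["top","scene"]:
    im,d=grab_frame(n);ims.append(im);W=cloud(calibration(n),d)
    m=(np.hypot(W[...,0]-.441,W[...,1]+.366)<.05)&(W[...,2]>.105)&(W[...,2]<.125);P=W[m]
    if len(P)>5:print(n,len(P),P.mean(0),cv2.minEnclosingCircle((P[:,:2]*1000).astype(np.float32)))
    for m in models.pinpoint("drawer_handle",n)[:1]: print(m["conf"],onplane(calibration(n),m["xy"][0]*640,m["xy"][1]*480,.132))
cv2.imwrite("pics/f.png",np.hstack([cv2.resize(i,(400,300)) for i in ims])[:,:,::-1])
E
python3 blk.py
```

```text
22.35 [ 0.41833767 -0.514357    0.22674215] [ 0.65133876  0.66875911 -0.33909535]
top 320 [ 0.44218474 -0.3593214   0.1138614 ] ((442.2587890625, -361.1769104003906), 20.89126205444336)
0.81 [ 0.47520763 -0.07664324  0.132     ]
0.57 [ 0.48003432 -0.07366278  0.132     ]
[ 0.4196 -0.5127  0.2271] [-0.0131091  -0.32477026 -0.52741549] 0.06804223194865314
top B- 234 0.08 0.0024
top B+ 194 0.0802 0.0025
top far 121 0.0801 0.0024
top mid 511 0.0799 0.0023
scene B- 70 0.0802 0.0022
scene B+ 59 0.0803 0.0019
scene far 39 0.0803 0.0019
scene mid 158 0.0799 0.0023
```

View pics/f.png

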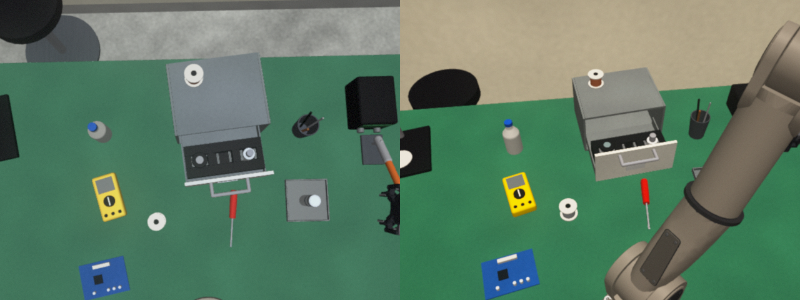

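The picture shows the tube standing in the tray at (313, 200), its top at 0.114 m, and the drawer open. I check whether the drawer is still at its stop.

Run:
```python
from h import *
a=np.radians(6.2);c,s=np.cos(a),np.sin(a)
def f(W,lo,hi,zl,zh,b0,b1):
    A=c*W[...,0]+s*W[...,1];B=-s*W[...,0]+c*W[...,1]
    m=(W[...,2]>zl)&(W[...,2]<zh)&(A>lo)&(A<hi)&(B>b0)&(B<b1);return int(m.sum()),np.percentile(A[m],[2,50,98]).round(4)
n="top"
im,d=grab_frame(n);W=cloud(calibration(n),d)
W0=cloud(calibration(n),np.load("top0.npz")["d"]);W1=cloud(calibration(n),np.load("top1.npz")["d"])
print("front open now",f(W,.48,.57,.144,.156,0.0,.02),"after pull",f(W1,.48,.57,.144,.156,0.0,.02),"shut",f(W0,.58,.70,.144,.156,-.2,.02))
print("bar open",f(W,.42,.50,.130,.142,-.17,-.09),"shut",f(W0,.57,.640,.130,.142,-.17,-.09))
```

```text
front open now (33, array([0.5047, 0.5096, 0.5157])) after pull (32, array([0.5035, 0.5089, 0.5149])) shut (639, array([0.6531, 0.6588, 0.6652]))
bar open (229, array([0.4567, 0.4624, 0.4682])) shut (223, array([0.6055, 0.6106, 0.617 ]))
```

```bash
python3 -c "
from station import r
print(r.hand_in())"
```

```text
the job is handed in; nothing more can be done
None
```

The job is handed in: the drawer is out about 149 mm, at its stop to within the camera's accuracy. The tall tube stands upright in the tray, the block read 80 mm (at rest) at every check, and the other tubes and bystanders look undisturbed (about 23 s used).

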